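# Tighten the clamp head's hand screws, feeling for a crossed thread

### The arm

A 6-joint arm with a two-finger parallel gripper is mounted at the origin on the work surface. World frame = base frame: x ahead of the robot, y to its left, z up, the work surface at z = 0. Lengths are in m, angles in rad, forces in N, time in s.
With the tool pointing down it reaches from about 0.25 to 0.725 m from the base axis. Payload 4 kg.
Tool frame: the origin (TCP) lies between the finger pads; the fingertips stand 17 mm ahead of it and the grasp point (between the pads) lies 2 mm behind it; z points along the fingers, x is the direction in which the jaws open and shut, and the axes are right-handed (so a half turn about z gives the same grasp; the last joint's range is limited). The gripper opens to 85 mm and grips with 20 to 120 N. Pads are 22 mm wide; open, the fingers measure 114 mm over their backs; the gripper's body (76 mm by 85 mm) begins 54 mm behind the grasp point. The pads swing forward as they close: fully open they stand 13 mm farther back than shut.
Start: joints at [1.307, 0.241, 0.005, 1.335, 0, 1.571], TCP at [0.13, 0.483, 0.22] pointing down, gripper open.
Joint ranges: [-2.72, 2.72], [-1.05, 1.87], [-1.09, 1.28], [-1.99, 2.15], [-1.42, 1.44], [-3.14, 3.14]. Speed limits (rad/s): [2.79, 2.79, 3.14, 3.14, 3.14, 3.14].

### API

Orientations are given as a unit quaternion [x, y, z, w].
In Python, from workcell import telemetry, cams, workorder gives the robot as it stands. The module is installed in compiled form; this text tells all that it offers.
- The arm moves only by the tool apply_moves, never from a script. Its argument "moves" is a list that holds one entry, the list of rows, each a list of 4 numbers: the shift along the tool's x, y, z in mm, then the turn about the tool's z in degrees. A call has exactly 10 rows; each row shifts and turns the pose as measured when the row begins, along the tool's axes as they then stand; what a row does not reach is not made up. A row lasts 1/10 s, in which the tool goes at most 50 mm and 8.59 degrees, less where a joint would pass 70% of its speed; a pose out of reach is approached as far as the arm can. A call with a gripper value outside its range is refused whole. "hand" is the gripper's target within -1 to 1 (fully open at 1, half-way at 0, shut at -1), set as the call begins (left out, the last holds). The fingers move at their own pace and stop on an object; the grip force is fixed at half the most. Time passes only in rows, so rows that do not move let the fingers close, or fill a call up. It gives the time, the measured TCP pose, the force and the opening at its end, in the units of the state.
- telemetry.get_obs(): the state, without advancing time (a new reading comes with each control period).
- cams.camera(name): name is "side" or "top" or "wrist"; returns a dict with "color" (420x560x3 uint8, red, green, blue), "fovy" (degrees; the focal length in pixels is half the picture's height over the tangent of half this angle, whatever the lens; pixels are square), "cx", "cy" (the principal point, pixels), "k1" (the pictures are not rectified: a ray, as slopes to the right and down, at radius r is drawn at 1 + k1 r^2 times it, then the intrinsics apply), "camera_from_world" (4x4, takes a point from world to camera coordinates). Camera axes: x right, y down, z forward; pixel columns grow to the right and rows downward; lengths in m; the calibration is good to about 2 mm. A picture is of the moment at which its call begins. There is no depth.
- workorder.job_done(): hands the job in, once; it reports no verdict.
The state is a dict: "clock": time; "joint_pos": joint angles; "joint_vel": joint speeds; "tau": joint torques, N m; "eef_pos": TCP position; "tool_rot": TCP orientation; "ft_force": force on the tool from outside, world axes, zero at the start; "ft_torque": the same for the moment, N m; "grip_width": finger opening in m.
Only numpy, scipy, OpenCV 4.12 (cv2) and the standard library are available. Lean on these libraries where they do the work, as an engineer would, in place of code of your own. Each camera call takes 0.05 s, during which the arm holds its last target. There are 200 camera calls.

### The job

Tighten the three T-handled hand screws on the filling station's clamp head: start each one gently clockwise, and if it runs freely turn it fully home. If one stiffens early its thread is crossed: stop before you force it, turn that screw back anticlockwise as far as it goes and leave it there for the fitter. Leave everything else where it is.

Things in the scene. Friction and masses are not known exactly. Their poses are not given: they have to be found in the camera images.
- clamp_mid (a point): Clamp head of a filling station, fixed for the run: a stainless base plate 245 x 270 x 12 mm with three square screw housings (74 mm wide, tops 60 mm above the table) and a low port in the middle carrying a cap. This point lies on the table under the plate; x axis points from the near pair of housings to the far one, z up. From it the screw axes stand at (-50, +78), (-50, -78) and (+85, 0) mm in its x and y.
- screw1_grip (a point): Centre of the black T-handle bar of hand screw 1 (the near left one at clamp yaw 0): bar 90 mm long (this frame's x axis), 13 mm thick (y), 18 mm high, its centre 38 mm above the housing top (about 98 mm above the table); below it an 11 mm stem. z axis up, the axis of the screw.
- screw1 (a joint): Turn of that screw, rad, growing clockwise from above: 0 = anticlockwise stop (backed off), 2.4 = home (firm stop); starts at 0.15 to 0.45; sinks 1.3 mm/rad. Sound: about 0.06 N m all the way home. Crossed (unseen, only felt): binds at 0.75 to 1.05, then the torque climbs 1 N m per rad like a spring, damaged above 0.7 N m; turned back it comes free.
- screw2_grip (a point): Centre of the black T-handle bar of hand screw 2 (the near right one at clamp yaw 0): bar 90 mm long (this frame's x axis), 13 mm thick (y), 18 mm high, its centre 38 mm above the housing top (about 98 mm above the table); below it an 11 mm stem. z axis up, the axis of the screw.
- screw2 (a joint): Turn of that screw, rad, growing clockwise from above: 0 = anticlockwise stop (backed off), 2.4 = home (firm stop); starts at 0.15 to 0.45; sinks 1.3 mm/rad. Sound: about 0.06 N m all the way home. Crossed (unseen, only felt): binds at 0.75 to 1.05, then the torque climbs 1 N m per rad like a spring, damaged above 0.7 N m; turned back it comes free.
- screw3_grip (a point): Centre of the black T-handle bar of hand screw 3 (the far one at clamp yaw 0): bar 90 mm long (this frame's x axis), 13 mm thick (y), 18 mm high, its centre 38 mm above the housing top (about 98 mm above the table); below it an 11 mm stem. z axis up, the axis of the screw.
- screw3 (a joint): Turn of that screw, rad, growing clockwise from above: 0 = anticlockwise stop (backed off), 2.4 = home (firm stop); starts at 0.15 to 0.45; sinks 1.3 mm/rad. Sound: about 0.06 N m all the way home. Crossed (unseen, only felt): binds at 0.75 to 1.05, then the torque climbs 1 N m per rad like a spring, damaged above 0.7 N m; turned back it comes free.
- spoutcap: Bystander: white plastic spout cap, 48 mm wide, 30 mm high, standing on the port between the screws; origin at its underside. Leave it alone.
- gasket: Bystander: black rubber gasket ring, 44 mm wide, 6 mm thick, lying on the clamp's base plate; origin at its underside. Leave it alone.
- sanitiser: Bystander: yellow plastic bottle, 66 mm wide, 190 mm tall, standing on the table; origin at its underside. Leave it alone.
- spanner: Bystander: steel spanner, 190 mm long, lying on the table; origin at its underside. Leave it alone.
- cup: Bystander: steel cup, 84 mm wide, 100 mm high; origin at its underside. Leave it alone.
- ferrule: Bystander: aluminium pipe collar, 76 mm wide, 30 mm high; origin at its underside. Leave it alone.
- partsbin: Bystander: blue open plastic bin, 140 x 100 x 60 mm; origin at its underside. Leave it alone.

How it is judged:
By the outcome, as a careful person would: the job done as asked, in the order asked, and still so for the second after the job is handed in, with the robot touching nothing.
It also fails if it takes over 72 s, if anything falls off the work surface, if the arm or the gripper's body presses on something with over 40 N, if the wrist force passes 120 N, or if a joint passes its speed limit or range.

## Working session

There is one attempt and no reset: what is moved stays moved. The work goes in short steps, Python scripts to look and compute and a tool call to move; the robot and the scene stay as the last step left them, time stands still between calls to the robot, and variables do not carry over. Pictures are saved under pics/ and viewed, about 8 in all and at most 12, crops included, and the job is handed in when it is done.

Besides the shell and the picture viewer there is one more tool, called after "Call:" as a command line: name --argument value ..., lists and objects as JSON in quotes. apply_moves: Moves the arm, as the interface text tells. Its arguments: {"type":"object","properties":{"moves":{"type":"array"},"hand":{"type":"number"}},"required":["moves"]}

```bash
mkdir -p pics; cat > h.py <<'E'
import numpy as np, cv2
from workcell import telemetry, cams, workorder
def K(c):
    h,w=c["color"].shape[:2]; f=h/2/np.tan(np.radians(c["fovy"])/2)
    return np.array([[f,0,c["cx"]],[0,f,c["cy"]],[0,0,1]])
def ray(c,uv):
    d=cv2.undistortPoints(np.array(uv,float).reshape(-1,1,2),K(c),np.array([c["k1"],0,0,0.]),None,None).reshape(-1,2)
    # drawn = (1+k1 r^2)*ray -> opencv model, inverted iteratively
    T=np.array(c["camera_from_world"]); R=T[:3,:3]
    return -R.T@T[:3,3], np.c_[d,np.ones(len(d))]@R
def onplane(c,uv,z):
    o,d=ray(c,uv); return o+d*((z-o[2])/d[:,2])[:,None]
def proj(c,P):
    T=np.array(c["camera_from_world"]); 
    return cv2.projectPoints(np.array(P,float).reshape(-1,3),cv2.Rodrigues(T[:3,:3])[0],T[:3,3],K(c),np.array([c["k1"],0,0,0.]))[0].reshape(-1,2)
E
python3 - <<'E'
from h import *
import pickle
o=telemetry.get_obs(); print({k:np.round(v,3) for k,v in o.items()})
for n in ["top","side"]:
    c=cams.camera(n); pickle.dump(c,open(n+".pkl","wb"))
    cv2.imwrite(f"pics/{n}.png",c["color"][:,:,::-1])
    print(n,c["fovy"],c["cx"],c["cy"],c["k1"],ray(c,[[280,210]]))
E
```

```text
{'clock': np.float64(0.0), 'joint_pos': array([ 1.307,  0.241,  0.004,  1.335, -0.   ,  1.571]), 'joint_vel': array([-0.   ,  0.   ,  0.001, -0.002,  0.001,  0.001]), 'tau': array([-0.0000e+00, -3.7232e+01,  2.5241e+01,  1.7000e-02, -0.0000e+00,
       -0.0000e+00]), 'eef_pos': array([0.13 , 0.482, 0.22 ]), 'tool_rot': array([ 0.794,  0.608, -0.001,  0.001]), 'ft_force': array([-0.223, -0.275, -0.157]), 'ft_torque': array([-0.047,  0.039,  0.046]), 'grip_width': np.float64(0.085)}
top 45.92671886229515 277.9587710286491 204.26256148315974 0.03381879827877308 (array([ 0.19961469, -0.03560587,  1.30208742]), array([[ 0.20880507,  0.01505125, -0.97791865]]))
side 48.73424438697764 278.359023482913 210.24746742021017 -0.13074021452356602 (array([-0.10242773, -0.78835812,  0.90989008]), array([[ 0.48467632,  0.59479856, -0.6413395 ]]))
```

View pics/top.png

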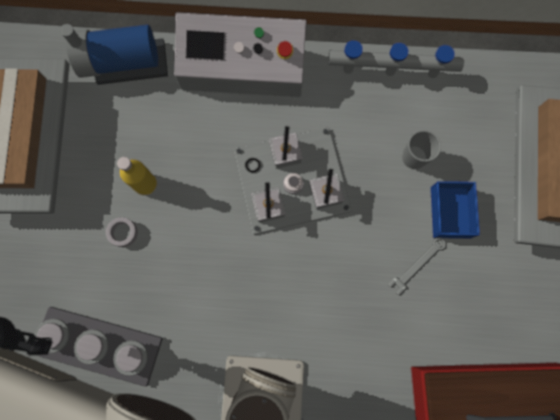

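View pics/side.png

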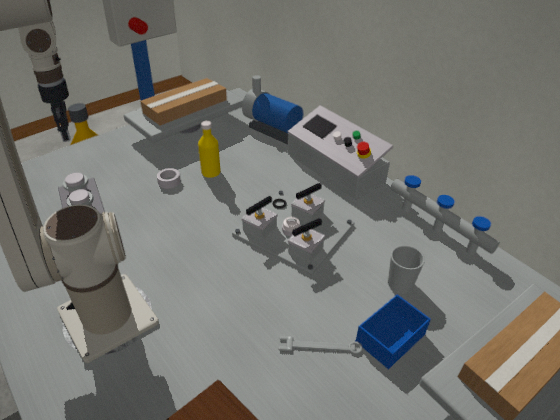

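Top view: the T-bars sit at about (267,201), (329,187) and (286,143), with the cap at (293,182) between them and the gasket at (253,165). The side view agrees. Next I'll measure the bars.

```bash
python3 - <<'E'
from h import *
import pickle
seeds={"top":[(267,201),(329,187),(286,143)],"side":[(260,206),(307,228),(309,192)]}
res={}
for n in seeds:
    c=pickle.load(open(n+".pkl","rb")); g=c["color"].max(2)
    m=(g<50).astype(np.uint8); N,L,S,C=cv2.connectedComponentsWithStats(m)
    for i,s in enumerate(seeds[n]):
        k=min(range(1,N),key=lambda k:np.hypot(*(C[k]-s))+(0 if 20<S[k,4]<900 else 1e3))
        pts=np.argwhere(L==k)[:,::-1].astype(np.float32)
        r=cv2.minAreaRect(pts); b=cv2.boxPoints(r)
        d=sorted([(np.linalg.norm(b[j]-b[j-1]),j) for j in range(4)])
        j=d[0][1]; j2=(j+2)%4
        e=[(b[j]+b[j-1])/2,(b[j2]+b[j2-1])/2]
        P=onplane(c,[r[0]]+e,.100)
        res[n,i]=ray(c,[r[0]])
        v=P[2]-P[1]; print(n,i+1,S[k,4],np.round(r[0],1),P[0].round(4),"len",np.linalg.norm(v).round(4),"ang",np.degrees(np.arctan2(v[1],v[0])).round(1)%180)
for i in range(3):
    A=[];B=[]
    for n in seeds:
        o,d=res[n,i]; d=d[0]/np.linalg.norm(d[0]); M=np.eye(3)-np.outer(d,d); A.append(M);B.append(M@o)
    print("tri",i+1,np.linalg.solve(sum(A),sum(B)).round(4))
E
```

```text
top 1 103 [268.1 200.5] [0.4785 0.014  0.1   ] len 0.0897 ang 6.300000000000011
top 2 104 [328.4 186. ] [ 0.5255 -0.1341  0.1   ] len 0.084 ang 176.4
top 3 89 [285.8 143. ] [ 0.632  -0.0205  0.1   ] len 0.0866 ang 179.4
side 1 157 [258.5 205.4] [0.4753 0.0146 0.1   ] len 0.0905 ang 5.3
side 2 196 [306.6 226.7] [ 0.5219 -0.1331  0.1   ] len 0.0936 ang 174.6
side 3 144 [308.4 190.8] [ 0.6277 -0.0201  0.1   ] len 0.091 ang 178.7
tri 1 [0.4772 0.0147 0.0995]
tri 2 [ 0.524  -0.1333  0.0996]
tri 3 [ 0.6306 -0.0195  0.0991]
```

```bash
cat >> h.py <<'E'
from scipy.spatial.transform import Rotation as Rn
def plan(p,ang,n=10):
    """shift total in current tool axes (mm), turn about tool z (deg)"""
    o=telemetry.get_obs(); R=Rn.from_quat(o["tool_rot"]).as_matrix()
    cur=np.degrees(np.arctan2(R[1,0],R[0,0])); turn=(cur-ang+180)%360-180
    s=R.T@(np.array(p)-o["eef_pos"])*1e3
    print("pos",o["eef_pos"].round(4),"ang",cur.round(2),"tilt",R[:,2].round(3),"shift",s.round(1),"turn",turn.round(2),"per row",(s/n).round(2),(turn/n).round(2),"q",o["joint_pos"].round(2),"F",o["ft_force"].round(1),"T",o["ft_torque"].round(3),"w",o["grip_width"].round(4),"t",o["clock"].round(2))
E
python3 -c "
from h import *
plan((.4772,.0147,.22),96,13)"
```

```text
Traceback (most recent call last):
  File "h.py", line 22, in plan
    print("pos",o["eef_pos"].round(4),"ang",cur.round(2),"tilt",R[:,2].round(3),"shift",s.round(1),"turn",turn.round(2),"per row",(s/n).round(2),(turn/n).round(2),"q",o["joint_pos"].round(2),"F",o["ft_force"].round(1),"T",o["ft_torque"].round(3),"w",o["grip_width"].round(4),"t",o["clock"].round(2))
                                                                                                                                                                                                                                                          ^^^^^^^^^^^^^^^^^^^^^
AttributeError: 'float' object has no attribute 'round'
```

```bash
sed -i 's/o\["clock"\].round(2)/round(float(o["clock"]),2)/; s/o\["grip_width"\].round(4)/round(float(o["grip_width"]),4)/' h.py
python3 -c "
from h import *
plan((.4772,.0147,.22),96,13)"
```

```text
pos [0.1302 0.4821 0.2196] ang 74.89 tilt [-0.001 -0.002 -1.   ] shift [-3.608e+02  4.569e+02  3.000e-01] turn -21.11 per row [-2.775e+01  3.514e+01  2.000e-02] -1.62 q [1.31 0.24 0.   1.34 0.   1.57] F [-1.  -0.   1.3] T [ 0.043  0.04  -0.024] w 0.0854 t 0.1
```

Call:
apply_moves --moves '[[[-28,35,0,0],[-28,35,0,0],[-28,35,0,0],[-28,35,0,0],[-28,35,0,0],[-28,35,0,0],[-28,35,0,0],[-28,35,0,0],[-28,35,0,0],[-28,35,0,0]]]' --hand 1

```text
clock: 1.1
eef_pos: [0.401, 0.1117, 0.2161]
tool_rot: [0.79, 0.614, -0.003, 0.001]
ft_force: [0.8, 1.2, -0.0]
grip_width: 0.0851
```

```bash
python3 -c "
from h import *
plan((.4772,.0147,.20),96,7)"
```

```text
pos [0.401  0.1117 0.2161] ang 75.7 tilt [-0.004 -0.005 -1.   ] shift [-75.1  97.9  16.3] turn -20.3 per row [-10.73  13.98   2.32] -2.9 q [ 0.27  0.08 -0.2   1.3  -0.    0.52] F [ 0.8  1.2 -0. ] T [ 0.073 -0.032  0.016] w 0.0851 t 1.1
```

Call:
apply_moves --moves '[[[-19,24.5,4,0],[-19,24.5,4,0],[-19,24.5,4,0],[-18,24.4,4,0],[0,0,0,-5],[0,0,0,-5],[0,0,0,-5],[0,0,0,-5],[0,0,0,0],[0,0,0,0]]]'

```text
clock: 2.1
eef_pos: [0.4797, 0.0026, 0.1944]
tool_rot: [0.672, 0.741, -0.006, -0.003]
ft_force: [-0.2, -0.6, -0.3]
grip_width: 0.0854
```

```bash
python3 - <<'E'
from h import *
import pickle
plan((.4772,.0147,.20),96,1)
c=cams.camera("wrist"); pickle.dump(c,open("w1.pkl","wb")); cv2.imwrite("pics/w1.png",c["color"][:,:,::-1])
print(proj(c,[[.4772,.0147,.098],[.524,-.1333,.098],[.6306,-.0195,.098]]).round(0), c["k1"])
E
```

```text
pos [0.4797 0.0026 0.1944] ang 95.59 tilt [-0.013 -0.006 -1.   ] shift [12.2 -1.4 -5.6] turn -0.41 per row [12.24 -1.4  -5.62] -0.41 q [ 0.01  0.22 -0.08  1.27 -0.01 -0.09] F [-0.2 -0.6 -0.3] T [-0.007 -0.019 -0.006] w 0.0854 t 2.1
[[286. 206.]
 [116. 240.]
 [235. 351.]] -0.05579390257207003
```

View pics/w1.png

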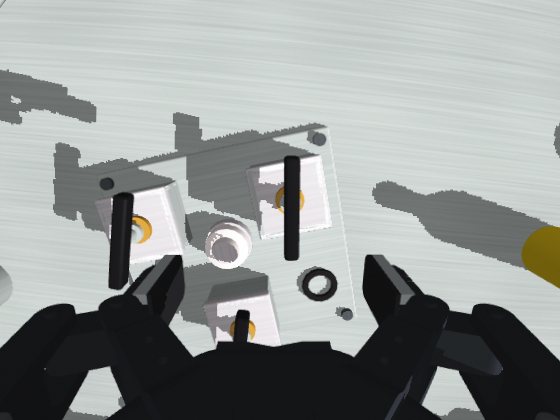

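The wrist view shows bar 1 at about (291,207) and bar 2 at about (121,240), within 5 px of the prediction. I'll refine both from this picture.

```bash
cat >> h.py <<'E'
def bar(c,guess,z=.106):
    g=c["color"].max(2); s=proj(c,[guess])[0]
    N,L,S,C=cv2.connectedComponentsWithStats((g<60).astype(np.uint8))
    k=min(range(1,N),key=lambda k:np.hypot(*(C[k]-s))+(0 if 500<S[k,4]<6000 else 1e3))
    r=cv2.minAreaRect(np.argwhere(L==k)[:,::-1].astype(np.float32)); b=cv2.boxPoints(r)
    j=0 if np.linalg.norm(b[1]-b[0])<np.linalg.norm(b[2]-b[1]) else 1
    e=[(b[j]+b[j+1])/2,(b[(j+2)%4]+b[(j+3)%4])/2]
    P=onplane(c,[r[0]]+e,z); v=P[2]-P[1]
    print("bar",S[k,4],np.round(r[0],1),np.round(r[1],0),P[0].round(4),"len",np.linalg.norm(v).round(4),"ang",np.degrees(np.arctan2(v[1],v[0])).round(2)%180)
E
python3 - <<'E'
from h import *
import pickle
c=pickle.load(open("w1.pkl","rb"))
for g in [[.4772,.0147,.098],[.524,-.1333,.098]]: bar(c,g)
E
```

```text
bar 1536 [291.5 207.5] [103.  15.] [0.4764 0.0188 0.106 ] len 0.0885 ang 6.41
bar 1851 [120.4 240.4] [20. 97.] [ 0.5201 -0.1255  0.106 ] len 0.0922 ang 174.34
```

Call:
apply_moves --moves '[[[7,-1,8,-0.5],[7,-1,8,0],[0,0,8,0],[0,0,8,0],[0,0,8,0],[0,0,8,0],[0,0,0,0],[0,0,0,0],[0,0,0,0],[0,0,0,0]]]'

```text
clock: 3.15
eef_pos: [0.4744, 0.0177, 0.1412]
tool_rot: [0.669, 0.743, -0.007, -0.004]
ft_force: [0.6, -0.0, 0.4]
grip_width: 0.0858
```

```bash
python3 - <<'E'
from h import *
plan((.477,.0165,.096),96.4,1)
c=cams.camera("wrist"); cv2.imwrite("pics/w2.png",c["color"][:,:,::-1])
bar(c,[.477,.0165,.098])
R=Rn.from_quat(telemetry.get_obs()["tool_rot"]).as_matrix();p=telemetry.get_obs()["eef_pos"]
print(proj(c,[p+R[:,2]*d for d in (0,.05)]))
E
```

```text
pos [0.4744 0.0177 0.1412] ang 96.04 tilt [-0.015 -0.006 -1.   ] shift [-1.3  3.2 45.1] turn -0.36 per row [-1.25  3.18 45.11] -0.36 q [ 0.04  0.25 -0.19  1.14 -0.01 -0.06] F [ 0.6 -0.   0.4] T [-0.024 -0.014 -0.009] w 0.0858 t 3.15
bar 2350 [272. 232.] [128.  18.] [0.4751 0.0185 0.106 ] len 0.0899 ang 5.92
[[270.18186598 251.85899036]
 [270.80851122 222.98093739]]
```

View pics/w2.png

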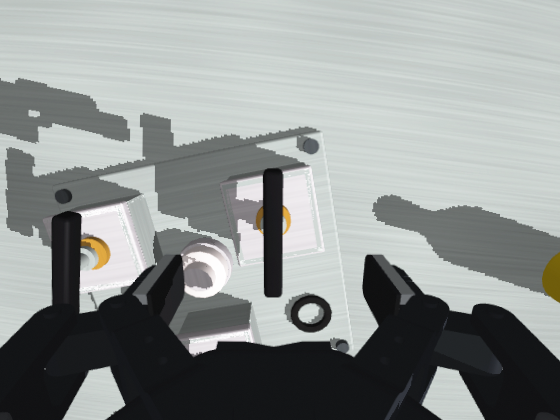

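The bar at column 272 is centred between the fingers (midpoint 273). I'll go down 44 mm and shut on it.

Call:
apply_moves --moves '[[[0,1,9,0],[0,1,9,0],[0,0,9,0],[0,0,9,0],[0,0,7,0],[0,0,0,0],[0,0,0,0],[0,0,0,0],[0,0,0,0],[0,0,0,0]]]'

```text
clock: 4.2
eef_pos: [0.4761, 0.0176, 0.0944]
tool_rot: [0.669, 0.743, -0.007, -0.003]
ft_force: [-0.3, 0.1, 0.6]
grip_width: 0.085
```

Call:
apply_moves --moves '[[[0,0,0,0],[0,0,0,0],[0,0,0,0],[0,0,0,0],[0,0,0,0],[0,0,0,0],[0,0,0,0],[0,0,0,0],[0,0,0,0],[0,0,0,0]]]' --hand -1

```text
clock: 5.2
eef_pos: [0.4773, 0.0186, 0.096]
tool_rot: [0.669, 0.743, -0.005, -0.003]
ft_force: [-0.2, -0.4, 1.6]
grip_width: 0.0001
```

```bash
python3 -c "
from h import *
plan((.476,.0175,.096),96.4,1)"
```

```text
pos [0.4773 0.0186 0.096 ] ang 96.06 tilt [-0.011 -0.003 -1.   ] shift [-1.  -1.4 -0. ] turn -0.34 per row [-1.   -1.41 -0.01] -0.34 q [ 0.04  0.3  -0.26  1.02 -0.   -0.06] F [-0.2 -0.4  1.6] T [ 0.087  0.013 -0.029] w 0.0001 t 5.2
```

Opening is 0, so there is no bar between the pads. I need to look.

```bash
python3 - <<'E'
from h import *
c=cams.camera("wrist")["color"][:,:,::-1]; s=cams.camera("side"); 
u=proj(s,[[.477,.015,.1]])[0].astype(int); print(u)
t=cv2.resize(s["color"][u[1]-60:u[1]+60,u[0]-80:u[0]+80,::-1],None,fx=3.5,fy=3.5,interpolation=cv2.INTER_CUBIC)
cv2.imwrite("pics/w3.png",np.hstack([cv2.resize(c,(400,300)),cv2.resize(t,(400,300))]))
E
```

```text
[258 205]
```

View pics/w3.png

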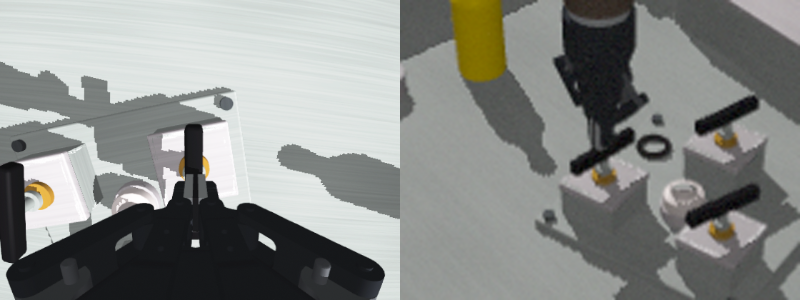

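```bash
python3 - <<'E'
from h import *
w=cams.camera("wrist"); c=w["color"][:,:,::-1]; s=cams.camera("side"); o=telemetry.get_obs()
R=Rn.from_quat(o["tool_rot"]).as_matrix();p=o["eef_pos"]
print("TCP,grasp,tip wrist",proj(w,[p,p-R[:,2]*.002,p+R[:,2]*.017]).round(1).tolist(),"side",proj(s,[p,p+R[:,2]*.017]).round(1).tolist(), o["grip_width"])
a=cv2.resize(c[150:400,180:370],(456,600),interpolation=cv2.INTER_CUBIC)
b=cv2.resize(s["color"][150:250,215:271,::-1],(336,600),interpolation=cv2.INTER_CUBIC)
cv2.imwrite("pics/w4.png",np.clip(np.hstack([a,b]).astype(float)*1.5+15,0,255).astype(np.uint8))
E
```

```text
TCP,grasp,tip wrist [[270.3, 251.7], [270.2, 253.2], [270.5, 240.2]] side [[258.2, 205.5], [258.3, 210.3]] 0.00023147462572321452
```

View pics/w4.png

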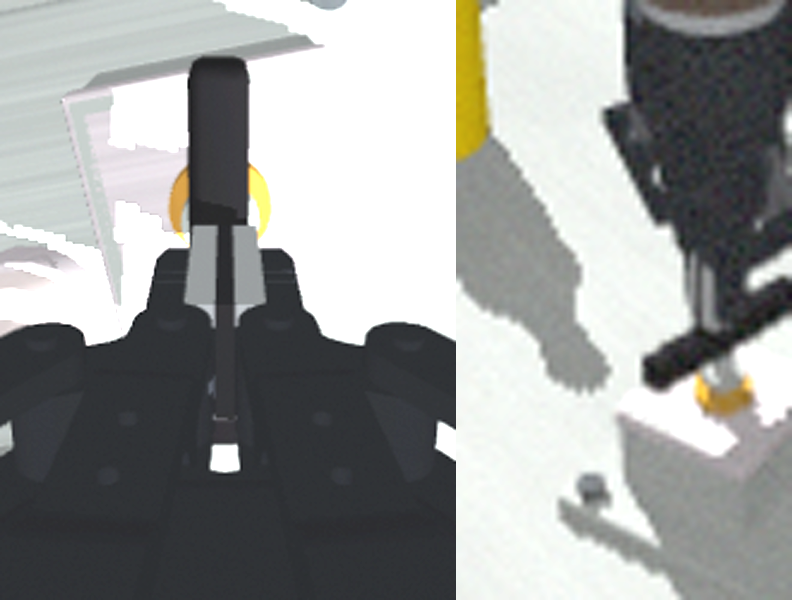

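The wrist crop shows the pads shut above or behind the bar, with the bar passing on below them and the stem at crop row 200. In the side crop, the fingers end at about (705,325), near the bar top. I'll triangulate the fingertip, and open the gripper to see how the fingers stand against the bar.

```bash
python3 - <<'E'
from h import *
w=cams.camera("wrist"); s=cams.camera("side"); o=telemetry.get_obs()
def tri(a,b):
    A=[];B=[]
    for c,uv in ((w,a),(s,b)):
        q,d=ray(c,[uv]); d=d[0]/np.linalg.norm(d[0]); M=np.eye(3)-np.outer(d,d); A.append(M);B.append(M@q)
    X=np.linalg.solve(sum(A),sum(B)); return X.round(4),[(u.round(4)) for u in (proj(w,[X])[0],proj(s,[X])[0])]
print("wristcam",ray(w,[[280,210]]))
print("tip",tri((273.8,243.8),(256.5,204.2)))
# bar near end/brass in wrist
print("bar near end @.107",onplane(w,[[271,175]],.107),"brass @.066",onplane(w,[[271,233]],.064))
print(o["eef_pos"],o["joint_pos"].round(4))
r=lambda c,uv:c["color"][int(uv[1])-12:int(uv[1])+10,int(uv[0])-14:int(uv[0])+14].max(2)
print(r(s,(258,205)))
E
```

```text
wristcam (array([0.41142783, 0.01358115, 0.25009906]), array([[ 0.26099387,  0.04855818, -0.96440894]]))
tip (array([0.4709, 0.0195, 0.1027]), [array([273.0002, 245.7206]), array([256.1528, 204.3822])])
bar near end @.107 [[0.43345917 0.01463389 0.107     ]] brass @.066 [[0.47781544 0.01884291 0.064     ]]
[0.47725346 0.01863815 0.09595581] [ 0.0409  0.3002 -0.2571  1.0247 -0.0028 -0.0648]
[[155 157 154 154 151 153 159 155 147  54  83  43  37  34  32  32  21  21
   31  25  26  33  63 101 123 150 154 154]
 [158 158 157 157 154 153 155 154 149  61  86  49  65  45  31  26  19  27
   33  38  62  96 121 150 155 152 153 151]
 [158 157 156 158 159 155 154 153 149  79  87  51  88  73  19  30  26  37
   31  61 121 154 155 153 140 137 141 153]
 [157 156 157 155 156 156 154 154 149  81  85  49  90  84  29  23  27  27
   32  86 156 152 144 134  84  42  78 140]
 [156 157 155 156 157 156 158 156 152  78  86  52  91  85  36  31  34  28
   37  80 144 137  81  33  31  31  28  68]
 [159 159 156 158 156 156 156 158 153  88  87  47  87  83  46  35  26  34
   39  60  82  57  35  36  31  24  24  54]
 [158
[... 1167 characters left out ...]
157 152  89  38  33  31  30  22  22  20   9  26  10  17  35  60  80 136
  175 183 178 178 184 174 162 165 161 158]
 [157 149  32  31  32  25  18  19  19  18  21  23  56  80  69  96  95 129
  167 174 174 169 170 197 168 177 172 161]
 [152 151  49  22  21  19  16  16  17  13  23  65 110 143  91  96  94 125
  157 168 176 173 176 174 169 181 192 164]
 [154 147  52  26  21  18  22  14  33  65 111 127 123 149 107  95  91  99
  132 155 178 177 176 176 174 174 170 164]
 [153 148  65  19  19  19  25  70 113 144 177 168 113 122 128  93  90  88
  101 160 175 177 176 177 175 175 175 173]
 [157 154 127  78  34  42  76 143 179 179 174 172 156 107  92  93  90  90
  106 162 166 177 175 178 177 177 174 175]]
```

The pads seem to have shut just above the bar, with tips at z about 0.10, higher than telemetry implies. Lowering 15 mm stays clear of the housing under either reading, so I'll open, lower and shut again.

Call:
apply_moves --moves '[[[0,0,0,0],[0,0,0,0],[0,0,0,0],[0,0,0,0],[0,0,0,0],[0,0,4,0],[0,0,4,0],[0,0,4,0],[0,0,3,0],[0,0,0,0]]]' --hand 1

```text
clock: 6.5
eef_pos: [0.476, 0.0182, 0.0785]
tool_rot: [0.669, 0.743, -0.006, -0.004]
ft_force: [-0.3, 0.4, -0.6]
grip_width: 0.0852
```

Call:
apply_moves --moves '[[[0,0,0,0],[0,0,0,0],[0,0,0,0],[0,0,0,0],[0,0,0,0],[0,0,0,0],[0,0,0,0],[0,0,0,0],[0,0,0,0],[0,0,0,0]]]' --hand -1

```text
clock: 7.5
eef_pos: [0.4763, 0.0175, 0.079]
tool_rot: [0.669, 0.743, -0.006, -0.003]
ft_force: [-0.1, -1.9, 2.3]
grip_width: 0.0114
```

```bash
python3 -c "
from h import *
plan((.477,.0185,.080),96.4,1)"
```

```text
pos [0.4763 0.0175 0.079 ] ang 96.01 tilt [-0.013 -0.005 -1.   ] shift [ 0.9  0.8 -1. ] turn -0.39 per row [ 0.94  0.8  -1.03] -0.39 q [ 0.04  0.32 -0.28  0.98 -0.   -0.06] F [-0.1 -1.9  2.3] T [-0.064  0.013  0.031] w 0.0114 t 7.5
```

```bash
python3 - <<'E'
from h import *
w=cams.camera("wrist"); c=w["color"][:,:,::-1]; s=cams.camera("side")
a=cv2.resize(c[150:400,180:370],(456,600),interpolation=cv2.INTER_CUBIC)
b=cv2.resize(s["color"][170:228,235:285,::-1],(344,600),interpolation=cv2.INTER_CUBIC)
cv2.imwrite("pics/w5.png",np.clip(np.hstack([a,b]).astype(float)*1.5+15,0,255).astype(np.uint8))
E
```

```text
(no output)
```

View pics/w5.png

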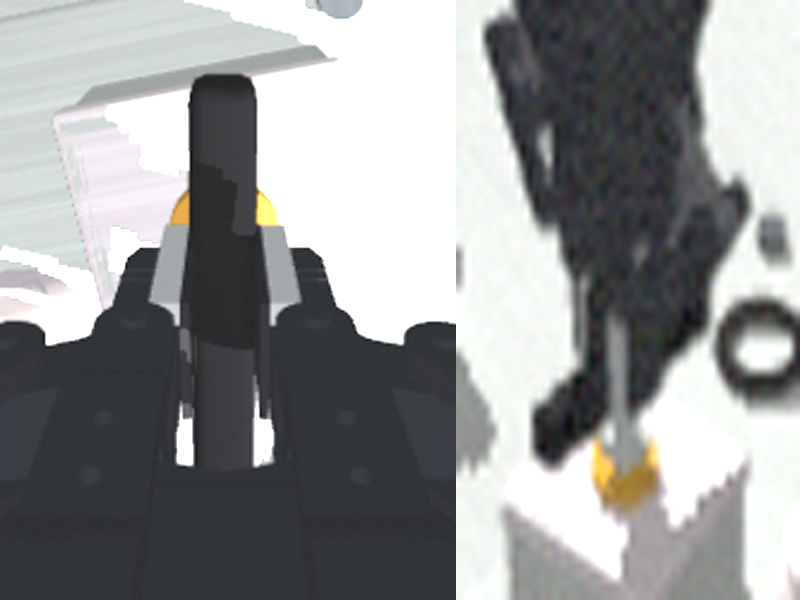

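The bar now lies between both pads, with pad faces visible on each side at crop (165–290, 230–300). Opening is 11.4 mm. I'll start turning gently clockwise.

Call:
apply_moves --moves '[[[0,0,0.1,4],[0,0,0.1,4],[0,0,0.1,4],[0,0,0.1,4],[0,0,0.1,4],[0,0,0.1,4],[0,0,0.1,4],[0,0,0,0],[0,0,0,0],[0,0,0,0]]]'

```text
clock: 8.6
eef_pos: [0.4766, 0.0192, 0.0783]
tool_rot: [0.833, 0.553, -0.006, -0.003]
ft_force: [-0.3, -0.7, 0.9]
grip_width: 0.0115
```

```bash
python3 - <<'E'
from h import *
plan((.477,.0185,.079),96.4,1)
s=cams.camera("side"); t=cams.camera("top")
from h import bar
E
```

```text
pos [0.4766 0.0192 0.0783] ang 67.12 tilt [-0.012 -0.002 -1.   ] shift [-0.5  0.6 -0.7] turn -29.28 per row [-0.49  0.58 -0.66] -29.28 q [ 0.04  0.32 -0.28  0.98 -0.    0.44] F [-0.3 -0.7  0.9] T [-0.051 -0.013 -0.079] w 0.0115 t 8.6
```

Call:
apply_moves --moves '[[[0,0,0.1,4],[0,0,0.1,4],[0,0,0.1,4],[0,0,0.1,4],[0,0,0.1,4],[0,0,0.1,4],[0,0,0,0],[0,0,0,0],[0,0,0,0],[0,0,0,0]]]'

```text
clock: 9.7
eef_pos: [0.4776, 0.0204, 0.0778]
tool_rot: [0.931, 0.364, -0.005, -0.002]
ft_force: [0.0, -1.4, -0.1]
grip_width: 0.0118
```

```bash
cat >> h.py <<'E'
def feel(n=6):
    T=[]
    for _ in range(n):
        cams.camera("wrist"); o=telemetry.get_obs(); T.append(np.r_[o["ft_torque"],o["ft_force"],o["tau"][5]])
    R=Rn.from_quat(o["tool_rot"]).as_matrix(); a=np.degrees(np.arctan2(R[1,0],R[0,0]))
    print("T,F,tau6 mean",np.mean(T,0).round(3),"sd",np.std(T,0).round(3),"ang",a.round(2),"theta",np.radians(17.6+90-a).round(3),"pos",o["eef_pos"].round(4),"w",round(float(o["grip_width"]),4),"t",round(float(o["clock"]),2))
E
python3 -c "
from h import *
feel()"
```

```text
T,F,tau6 mean [-0.004 -0.045 -0.034 -0.497 -0.93   0.265 -0.05 ] sd [0.014 0.022 0.038 0.349 0.323 0.636 0.009] ang 42.66 theta 1.133 pos [0.4776 0.0204 0.0778] w 0.0117 t 10.0
```

Call:
apply_moves --moves '[[[0,0,0.1,4],[0,0,0.1,4],[0,0,0.1,4],[0,0,0,0],[0,0,0,0],[0,0,0,0],[0,0,0,0],[0,0,0,0],[0,0,0,0],[0,0,0,0]]]'

```text
clock: 11.0
eef_pos: [0.4781, 0.0208, 0.0775]
tool_rot: [0.965, 0.263, -0.004, -0.002]
ft_force: [-0.2, -0.3, -0.3]
grip_width: 0.0118
```

```bash
python3 -c "
from h import *
feel()"
```

```text
T,F,tau6 mean [ 0.005 -0.091 -0.062 -0.15  -0.849  0.214 -0.06 ] sd [0.021 0.017 0.027 0.488 0.597 0.413 0.002] ang 30.53 theta 1.345 pos [0.4782 0.0208 0.0775] w 0.0113 t 11.3
```

Screw 1 shows about 0.06 N m at 1.35 rad, so it is sound. Now turning it home.

Call:
apply_moves --moves '[[[0,0,0.15,6],[0,0,0.15,6],[0,0,0.15,6],[0,0,0.15,6],[0,0,0.15,6],[0,0,0.15,6],[0,0,0.15,6],[0,0,0.15,6],[0,0,0.15,6],[0,0,0,0]]]'

```text
clock: 12.3
eef_pos: [0.4814, 0.0207, 0.0763]
tool_rot: [0.975, -0.22, -0.002, -0.0]
ft_force: [-0.2, 0.0, 0.8]
grip_width: 0.0116
```

Call:
apply_moves --moves '[[[0,0,0.1,2],[0,0,0.1,2],[0,0,0,2],[0,0,0,2],[0,0,0,2],[0,0,0,2],[0,0,0,2],[0,0,0,2],[0,0,0,2],[0,0,0,2]]]'

```text
clock: 13.3
eef_pos: [0.4817, 0.0204, 0.0763]
tool_rot: [0.93, -0.369, 0.0, 0.003]
ft_force: [0.5, -3.2, 0.5]
grip_width: 0.0116
```

```bash
python3 -c "
from h import *
feel(2)"
```

```text
T,F,tau6 mean [-0.498 -0.126  2.561  0.168 -2.86  -0.096  2.692] sd [0.048 0.012 0.047 0.325 0.102 0.1   0.019] ang -43.25 theta 2.633 pos [0.4817 0.0204 0.0763] w 0.0118 t 13.4
```

Screw 1 is at its firm stop, with 2.6 N m felt. I'll open and lift clear.

Call:
apply_moves --moves '[[[0,0,0,0],[0,0,0,0],[0,0,0,0],[0,0,0,0],[0,0,-15,0],[0,0,-15,0],[0,0,-15,0],[0,0,-15,0],[0,0,-10,0],[0,0,0,0]]]' --hand 1

```text
clock: 14.4
eef_pos: [0.4799, 0.02, 0.1476]
tool_rot: [0.927, -0.375, -0.003, 0.003]
ft_force: [0.4, 1.0, -0.3]
grip_width: 0.0856
```

```bash
python3 -c "
from h import *
plan((.527,-.129,.145),85,1)"
```

```text
pos [0.4799 0.02   0.1476] ang -44.0 tilt [-0.007 -0.004 -1.   ] shift [137.4  74.4   2.8] turn -129.0 per row [137.36  74.43   2.82] -129.0 q [ 0.04  0.25 -0.17  1.15 -0.    2.38] F [ 0.4  1.  -0.3] T [-0.057 -0.005 -0.025] w 0.0856 t 14.4
```

Call:
apply_moves --moves '[[[34,18.5,0,0],[34,18.5,0,0],[34,18.5,0,0],[34,18.5,0,0],[0,0,0,-8.5],[0,0,0,-8.5],[0,0,0,-8.5],[0,0,0,-8.5],[0,0,0,-8.5],[0,0,0,-8.5]]]'

```text
clock: 15.4
eef_pos: [0.5246, -0.1339, 0.1389]
tool_rot: [0.997, 0.071, -0.009, -0.0]
ft_force: [0.3, -0.5, 0.1]
grip_width: 0.0854
```

Call:
apply_moves --moves '[[[0,0,0,-8.5],[0,0,0,-8.5],[0,0,0,-8.5],[0,0,0,-8.5],[0,0,0,-8.5],[0,0,0,-8.5],[0,0,0,-8.5],[0,0,0,-8.5],[0,0,0,-8.5],[0,0,0,0]]]'

```text
clock: 16.4
eef_pos: [0.5187, -0.1332, 0.1282]
tool_rot: [0.734, 0.678, -0.011, -0.013]
ft_force: [-0.8, -0.3, -0.1]
grip_width: 0.0852
```

```bash
python3 - <<'E'
from h import *
plan((.527,-.129,.145),85,1)
c=cams.camera("wrist"); bar(c,[.524,-.131,.104])
E
```

```text
pos [ 0.5187 -0.1332  0.1282] ang 85.46 tilt [-0.034  0.004 -0.999] shift [  4.9   7.4 -17.1] turn 0.46 per row [  4.85   7.4  -17.1 ] 0.46 q [-0.25  0.39 -0.03  1.18 -0.   -0.17] F [-0.8 -0.3 -0.1] T [ 0.035 -0.056  0.012] w 0.0852 t 16.4
bar 2618 [277. 241.] [136.  20.] [ 0.5205 -0.1293  0.106 ] len 0.0899 ang 175.58
```

Call:
apply_moves --moves '[[[2,3,0,0.4],[2,3,0,0],[0,0,8,0],[0,0,8,0],[0,0,8,0],[0,0,8,0],[0,0,8,0],[0,0,8,0],[0,0,0,0],[0,0,0,0]]]'

```text
clock: 17.45
eef_pos: [0.522, -0.1288, 0.0732]
tool_rot: [0.74, 0.672, -0.012, -0.014]
ft_force: [0.0, -0.0, -0.2]
grip_width: 0.0855
```

Call:
apply_moves --moves '[[[0,0,0,0],[0,0,0,0],[0,0,0,0],[0,0,0,0],[0,0,0,0],[0,0,0,0],[0,0,0,0],[0,0,0,0],[0,0,0,0],[0,0,0,0]]]' --hand -1

```text
clock: 18.45
eef_pos: [0.523, -0.131, 0.075]
tool_rot: [0.741, 0.672, -0.013, -0.012]
ft_force: [-0.5, -1.7, 0.3]
grip_width: 0.0114
```

```bash
python3 -c "
from h import *
feel(4)"
```

```text
T,F,tau6 mean [-0.129  0.027  0.09  -0.025 -1.587  0.622  0.053] sd [0.011 0.029 0.015 0.209 0.269 0.378 0.   ] ang 84.39 theta 0.405 pos [ 0.5231 -0.131   0.075 ] w 0.0119 t 18.65
```

Call:
apply_moves --moves '[[[0,0,0.1,4],[0,0,0.1,4],[0,0,0.1,4],[0,0,0.1,4],[0,0,0.1,4],[0,0,0.1,4],[0,0,0,4],[0,0,0,0],[0,0,0,0],[0,0,0,0]]]'

```text
clock: 19.65
eef_pos: [0.5236, -0.1299, 0.0744]
tool_rot: [0.885, 0.465, -0.014, -0.009]
ft_force: [-1.9, -2.7, 0.7]
grip_width: 0.0115
```

```bash
python3 -c "
from h import *
feel(4)"
```

```text
T,F,tau6 mean [ 0.019 -0.112 -0.025 -0.623 -1.74  -0.47  -0.033] sd [0.016 0.038 0.017 0.418 0.69  0.151 0.008] ang 55.41 theta 0.911 pos [ 0.5236 -0.1298  0.0744] w 0.0117 t 19.85
```

Call:
apply_moves --moves '[[[0,0,0.1,4],[0,0,0.1,4],[0,0,0.1,4],[0,0,0,0],[0,0,0,0],[0,0,0,0],[0,0,0,0],[0,0,0,0],[0,0,0,0],[0,0,0,0]]]'

```text
clock: 20.85
eef_pos: [0.524, -0.1295, 0.0742]
tool_rot: [0.929, 0.37, -0.014, -0.008]
ft_force: [-0.7, -2.2, -0.4]
grip_width: 0.0114
```

```bash
python3 -c "
from h import *
feel(4)"
```

```text
T,F,tau6 mean [-0.02  -0.218  0.14  -1.054 -1.955  0.095  0.156] sd [0.028 0.007 0.007 0.703 0.154 0.185 0.002] ang 43.45 theta 1.12 pos [ 0.524  -0.1295  0.0742] w 0.0114 t 21.05
```

Torque has climbed from -0.03 to +0.15 N m. I'll confirm with one tiny step of 4°.

Call:
apply_moves --moves '[[[0,0,0,2],[0,0,0,2],[0,0,0,0],[0,0,0,0],[0,0,0,0],[0,0,0,0],[0,0,0,0],[0,0,0,0],[0,0,0,0],[0,0,0,0]]]'

```text
clock: 22.05
eef_pos: [0.5241, -0.1294, 0.0741]
tool_rot: [0.941, 0.338, -0.015, -0.007]
ft_force: [-2.0, -2.8, -1.3]
grip_width: 0.0117
```

```bash
python3 -c "
from h import *
feel(4)"
```

```text
T,F,tau6 mean [-0.034 -0.239  0.216 -0.984 -1.69  -0.657  0.221] sd [0.026 0.039 0.021 0.485 0.719 0.26  0.   ] ang 39.51 theta 1.188 pos [ 0.5241 -0.1294  0.0741] w 0.0117 t 22.25
```

Torque rises at exactly 1 N m/rad, so screw 2 is crossed. I'll turn it back anticlockwise to the stop.

Call:
apply_moves --moves '[[[0,0,-0.1,-6],[0,0,-0.1,-6],[0,0,-0.1,-6],[0,0,-0.1,-6],[0,0,-0.1,-6],[0,0,-0.1,-6],[0,0,-0.1,-6],[0,0,-0.1,-6],[0,0,-0.1,-6],[0,0,-0.1,-6]]]'

```text
clock: 23.25
eef_pos: [0.523, -0.1317, 0.0754]
tool_rot: [0.633, 0.774, -0.012, -0.013]
ft_force: [0.4, -0.7, -0.6]
grip_width: 0.0115
```

Call:
apply_moves --moves '[[[0,0,-0.1,-2],[0,0,-0.1,-2],[0,0,0,-2],[0,0,0,-2],[0,0,0,-2],[0,0,0,-2],[0,0,0,-2],[0,0,0,-2],[0,0,0,-2],[0,0,0,-2]]]'

```text
clock: 24.25
eef_pos: [0.523, -0.1324, 0.0757]
tool_rot: [0.499, 0.867, -0.009, -0.016]
ft_force: [1.2, 0.2, -0.6]
grip_width: 0.0115
```

```bash
python3 -c "
from h import *
feel(2)"
```

```text
T,F,tau6 mean [ 0.164 -0.043 -2.773  0.498  0.516  0.35  -2.847] sd [0.014 0.008 0.033 0.177 0.311 0.438 0.003] ang 120.22 theta -0.22 pos [ 0.523  -0.1324  0.0757] w 0.0116 t 24.35
```

Screw 2 is backed off to its stop, with -2.8 N m felt. Releasing and lifting.

Call:
apply_moves --moves '[[[0,0,0,0],[0,0,0,0],[0,0,0,0],[0,0,0,0],[0,0,-15,0],[0,0,-15,0],[0,0,-15,0],[0,0,-15,0],[0,0,-10,0],[0,0,0,0]]]' --hand 1

```text
clock: 25.35
eef_pos: [0.5244, -0.1305, 0.1472]
tool_rot: [0.49, 0.872, -0.01, -0.017]
ft_force: [0.2, 0.2, -0.1]
grip_width: 0.0856
```

```bash
python3 -c "
from h import *
plan((.631,-.0165,.15),89,4)"
```

```text
pos [ 0.5244 -0.1305  0.1472] ang 121.3 tilt [-0.04  -0.001 -0.999] shift [ 42.1 150.2  -7.3] turn 32.3 per row [10.53 37.54 -1.82] 8.07 q [-0.24  0.39  0.02  1.24 -0.01 -0.78] F [ 0.2  0.2 -0.1] T [-0.006 -0.057 -0.029] w 0.0856 t 25.35
```

Call:
apply_moves --moves '[[[10.5,37.5,-3,0],[10.5,37.5,-3,0],[10.5,37.5,-3,0],[10.5,37.5,-3,0],[0,0,-0.5,8],[0,0,-0.5,8],[0,0,-0.5,8],[0,0,-0.5,8],[0,0,0,0],[0,0,0,0]]]'

```text
clock: 26.35
eef_pos: [0.6311, -0.0114, 0.1465]
tool_rot: [0.716, 0.697, -0.02, -0.018]
ft_force: [1.0, 0.6, -0.5]
grip_width: 0.086
```

```bash
python3 - <<'E'
from h import *
plan((.631,-.0165,.076),89,1)
c=cams.camera("wrist"); bar(c,[.629,-.0165,.104]); bar(c,[.629,-.0165,.104])
E
```

```text
pos [ 0.6311 -0.0114  0.1465] ang 88.48 tilt [-0.054 -0.002 -0.999] shift [-4.8  3.8 70.4] turn -0.52 per row [-4.83  3.82 70.38] -0.52 q [-0.02  0.59  0.33  1.37 -0.    0.01] F [ 1.   0.6 -0.5] T [-0.026 -0.113  0.007] w 0.086 t 26.35
bar 2249 [264.6 226.1] [126.  19.] [ 0.6278 -0.0157  0.106 ] len 0.0889 ang 179.32
bar 2249 [264.6 226.1] [126.  19.] [ 0.6278 -0.0157  0.106 ] len 0.0889 ang 179.32
```

Call:
apply_moves --moves '[[[-2.3,1.5,0,0],[-2.3,1.5,0,0],[0,0,11,0],[0,0,11,0],[0,0,11,0],[0,0,11,0],[0,0,11,0],[0,0,8,0],[0,0,4,0],[0,0,0,0]]]'

```text
clock: 27.4
eef_pos: [0.6282, -0.0172, 0.0709]
tool_rot: [0.715, 0.699, -0.022, -0.02]
ft_force: [-0.2, -0.1, -0.7]
grip_width: 0.0857
```

```bash
python3 - <<'E'
from h import *
plan((.630,-.016,.076),89,1)
c=cams.camera("wrist"); bar(c,[.629,-.0165,.104])
E
```

```text
pos [ 0.6282 -0.0172  0.0709] ang 88.68 tilt [-0.059 -0.002 -0.998] shift [ 1.2  1.4 -5.2] turn -0.32 per row [ 1.22  1.43 -5.17] -0.32 q [-0.03  0.63  0.21  1.21 -0.   -0.  ] F [-0.2 -0.1 -0.7] T [ 0.031 -0.043 -0.045] w 0.0857 t 27.4
bar 1743 [395. 174.] [60. 60.] [0.583 0.035 0.106] len 0.0248 ang 88.94
```

Slightly low, so I'll raise 5 mm and grip.

Call:
apply_moves --moves '[[[1,1.5,-3,0],[0,0,-2,0],[0,0,0,0],[0,0,0,0],[0,0,0,0],[0,0,0,0],[0,0,0,0],[0,0,0,0],[0,0,0,0],[0,0,0,0]]]' --hand -1

```text
clock: 28.45
eef_pos: [0.6325, -0.0172, 0.0797]
tool_rot: [0.715, 0.699, -0.02, -0.017]
ft_force: [0.1, -1.4, 1.3]
grip_width: 0.0114
```

```bash
python3 -c "
from h import *
feel(4)"
```

```text
T,F,tau6 mean [-0.046 -0.015  0.08  -0.034 -0.919  0.529  0.065] sd [0.021 0.023 0.044 0.151 0.088 0.543 0.   ] ang 88.66 theta 0.33 pos [ 0.6326 -0.0172  0.0797] w 0.0112 t 28.65
```

Call:
apply_moves --moves '[[[0,0,0.1,4],[0,0,0.1,4],[0,0,0.1,4],[0,0,0.1,4],[0,0,0.1,4],[0,0,0.1,4],[0,0,0.1,4],[0,0,0.1,4],[0,0,0,0],[0,0,0,0]]]'

```text
clock: 29.65
eef_pos: [0.6326, -0.0176, 0.079]
tool_rot: [0.885, 0.465, -0.024, -0.011]
ft_force: [-0.7, -0.9, 1.0]
grip_width: 0.011
```

```bash
python3 -c "
from h import *
feel(3)"
```

```text
T,F,tau6 mean [ 0.169 -0.113 -0.018  0.057 -1.514  1.125 -0.024] sd [0.023 0.022 0.014 0.586 0.436 0.147 0.002] ang 55.39 theta 0.911 pos [ 0.6326 -0.0176  0.079 ] w 0.0118 t 29.8
```

Call:
apply_moves --moves '[[[0,0,0.1,4],[0,0,0.1,4],[0,0,0.1,4],[0,0,0,0],[0,0,0,0],[0,0,0,0],[0,0,0,0],[0,0,0,0],[0,0,0,0],[0,0,0,0]]]'

```text
clock: 30.8
eef_pos: [0.6325, -0.0178, 0.0787]
tool_rot: [0.929, 0.369, -0.025, -0.009]
ft_force: [-0.8, -1.9, -0.3]
grip_width: 0.0115
```

```bash
python3 -c "
from h import *
feel(3)"
```

```text
T,F,tau6 mean [ 0.192 -0.187 -0.034 -0.974 -1.963  0.374 -0.028] sd [0.01  0.031 0.014 0.452 0.607 0.091 0.002] ang 43.38 theta 1.121 pos [ 0.6325 -0.0177  0.0787] w 0.0114 t 30.95
```

Call:
apply_moves --moves '[[[0,0,0.1,4],[0,0,0.1,4],[0,0,0.1,4],[0,0,0,0],[0,0,0,0],[0,0,0,0],[0,0,0,0],[0,0,0,0],[0,0,0,0],[0,0,0,0]]]'

```text
clock: 31.95
eef_pos: [0.6325, -0.0179, 0.0784]
tool_rot: [0.963, 0.269, -0.025, -0.006]
ft_force: [-1.0, -1.5, -0.5]
grip_width: 0.0114
```

```bash
python3 -c "
from h import *
feel(3)"
```

```text
T,F,tau6 mean [ 0.221 -0.246 -0.033 -0.45  -1.635  0.324 -0.024] sd [0.03  0.014 0.011 0.492 0.261 0.135 0.001] ang 31.22 theta 1.333 pos [ 0.6325 -0.0179  0.0785] w 0.0116 t 32.1
```

Torque is flat to 1.33 rad, so screw 3 is sound. Turning it home.

Call:
apply_moves --moves '[[[0,0,0.15,6],[0,0,0.15,6],[0,0,0.15,6],[0,0,0.15,6],[0,0,0.15,6],[0,0,0.15,6],[0,0,0.15,6],[0,0,0.15,6],[0,0,0.15,6],[0,0,0,0]]]'

```text
clock: 33.1
eef_pos: [0.6308, -0.0188, 0.0772]
tool_rot: [0.976, -0.215, -0.026, 0.009]
ft_force: [-1.5, -1.7, 0.1]
grip_width: 0.0114
```

Call:
apply_moves --moves '[[[0,0,0.1,2],[0,0,0.1,2],[0,0,0,2],[0,0,0,2],[0,0,0,2],[0,0,0,2],[0,0,0,2],[0,0,0,2],[0,0,0,2],[0,0,0,2]]]'

```text
clock: 34.1
eef_pos: [0.63, -0.0185, 0.0771]
tool_rot: [0.931, -0.365, -0.024, 0.016]
ft_force: [-1.1, -3.1, 0.3]
grip_width: 0.0115
```

```bash
python3 -c "
from h import *
feel(2)"
```

```text
T,F,tau6 mean [-0.211 -0.176  2.429 -1.2   -3.119  0.913  2.541] sd [0.012 0.038 0.057 0.147 0.194 0.121 0.018] ang -42.8 theta 2.625 pos [ 0.63   -0.0184  0.0771] w 0.0116 t 34.2
```

Screw 3 is at its firm stop. Release, lift, and retreat so the cameras see all three.

Call:
apply_moves --moves '[[[0,0,0,0],[0,0,0,0],[0,0,0,0],[0,0,0,0],[0,0,-15,0],[0,0,-15,0],[0,0,-15,0],[0,0,-15,0],[0,0,-25,0],[0,0,-30,0]]]' --hand 1

```text
clock: 35.2
eef_pos: [0.6329, -0.0164, 0.189]
tool_rot: [0.929, -0.369, -0.031, 0.017]
ft_force: [0.9, -0.3, -1.1]
grip_width: 0.0856
```

```bash
python3 -c "
from h import *
plan((.42,-.06,.24),-43,10)"
```

```text
pos [ 0.6329 -0.0164  0.189 ] ang -43.44 tilt [-0.07  -0.009 -0.998] shift [-126.8  180.3  -35.6] turn -0.44 per row [-12.68  18.03  -3.56] -0.04 q [-0.02  0.59  0.45  1.5  -0.01  2.31] F [ 0.9 -0.3 -1.1] T [-0.012 -0.088 -0.025] w 0.0856 t 35.2
```

Call:
apply_moves --moves '[[[-20,25,-8,0],[-20,25,-8,0],[-20,25,-8,0],[-20,25,-8,0],[-20,25,-8,0],[-20,25,-8,0],[-20,25,-8,0],[-20,25,-8,0],[-20,25,-8,0],[-20,25,-8,0]]]'

```text
clock: 36.2
eef_pos: [0.3157, -0.0596, 0.2953]
tool_rot: [0.928, -0.372, -0.025, 0.014]
ft_force: [-0.4, 0.1, 1.1]
grip_width: 0.0852
```

```bash
python3 - <<'E'
from h import *
plan((.3,-.06,.26),-43,1)
t=cams.camera("top"); s=cams.camera("side")
f=lambda c,x,y,w,h:cv2.resize(c["color"][y:y+h,x:x+w,::-1],(400,400),interpolation=cv2.INTER_CUBIC)
cv2.imwrite("pics/end.png",np.hstack([f(t,220,110,150,150),f(s,210,160,150,150)]))
E
```

```text
pos [ 0.3157 -0.0596  0.2953] ang -43.78 tilt [-0.056 -0.008 -0.998] shift [-9.9  9.5 36.2] turn -0.78 per row [-9.86  9.52 36.15] -0.78 q [-0.17 -0.1  -0.17  1.55 -0.02  2.17] F [-0.4  0.1  1.1] T [-0.012 -0.051  0.004] w 0.0852 t 36.2
```

View pics/end.png

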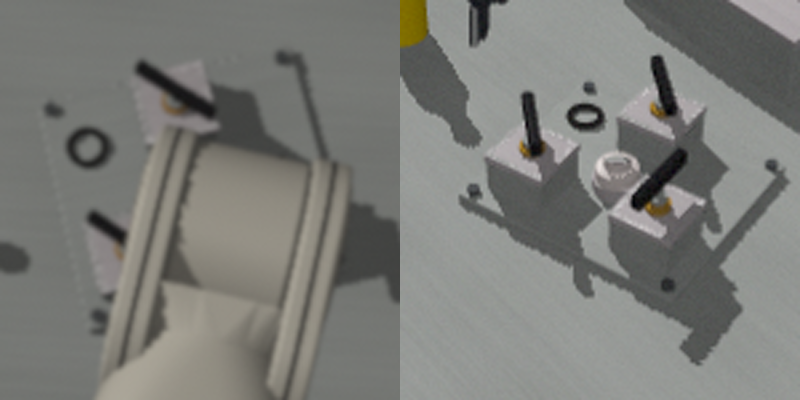

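The side view shows bars 1 and 3 swung round, bar 2 backed off, and the cap and gasket in place. One numeric check of the bar angles, then hand in.

```bash
python3 - <<'E'
from h import *
s=cams.camera("side")
m=(s["color"].max(2)<50).astype(np.uint8); N,L,S,C=cv2.connectedComponentsWithStats(m)
for i,g in enumerate([[.4785,.0165,.098],[.524,-.132,.1],[.631,-.0185,.098]]):
    u=proj(s,[g])[0]; k=min(range(1,N),key=lambda k:np.hypot(*(C[k]-u))+(0 if 40<S[k,4]<600 else 1e3))
    p=np.argwhere(L==k)[:,::-1].astype(np.float32); r=cv2.minAreaRect(p); b=cv2.boxPoints(r)
    j=0 if np.linalg.norm(b[1]-b[0])<np.linalg.norm(b[2]-b[1]) else 1
    P=onplane(s,[(b[j]+b[j+1])/2,(b[(j+2)%4]+b[(j+3)%4])/2],.098); v=P[1]-P[0]
    a=np.degrees(np.arctan2(v[1],v[0]))%180
    print(i+1,S[k,4],"len",np.linalg.norm(v).round(3),"ang",a.round(1),"theta",np.radians((17.6-a)%180).round(2))
E
```

```text
1 95 len 0.1 ang 58.5 theta 2.43
2 158 len 0.099 ang 18.4 theta 3.13
3 95 len 0.101 ang 58.6 theta 2.43
```

Angles read 2.43, 0.0 (3.13 is the same as -0.01 mod π) and 2.43 rad, as they should. Handing in.

```bash
python3 -c "
from h import *
workorder.job_done()"
```

```text
the job is handed in; nothing more can be done
```

Screws 1 and 3 ran freely and are turned fully home. Screw 2's thread is crossed, so I stopped and left it backed off at its anticlockwise stop for the fitter. I handed the job in at about 36 s on the robot's clock, with the arm clear of the clamp head.

| Screw | What was felt | Where it was left | Last angle check (side camera) |
|---|---|---|---|
| 1 | Stayed at or below 0.06 N m through 1.35 rad | Home, firm stop felt at about 2.6 N m | 2.43 rad (home is 2.4) |
| 2 | Climbed at about 1 N m per rad; I stopped at about 0.22 N m, well under the 0.7 N m damage limit | Anticlockwise stop, felt at about -2.8 N m | about 0 rad |
| 3 | Flat, about 0.03 N m, through 1.33 rad | Home, firm stop felt at about 2.4 N m | 2.43 rad (home is 2.4) |

- **Bystanders:** the cap and gasket were in place in the last picture. I did not check the positions of the other bystanders at the end. The arm never went near them, and I saw no unexpected contact forces.
- **Missed first grip:** the first grip on screw 1 closed on nothing. The fingertips appeared to sit higher than the stated geometry implies, so I gripped about 17 mm lower, and that depth worked on all three. I did not find the cause.
- **Smaller disagreements:** gripped bars read 11.5 mm wide instead of 13 mm. At the stops, the gripper angle read about 0.22 rad past the true stop, but the camera check shows the bars themselves did not go past. The tool also tilted gradually, reaching about 4° by the end.

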